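Open the bar clamp on the glued printing block

ROBOT

A 6-joint arm with a two-finger parallel gripper is mounted at the origin on the work surface. World frame = base frame: x ahead of the robot, y to its left, z up, the work surface at z = 0. Lengths are in m, angles in rad, forces in N, time in s.
With the tool pointing down it reaches from about 0.3 to 0.775 m from the base axis. Payload 14.6 kg.
Tool frame: the origin (TCP) lies at the centre of the arm's flange, where the gripper is bolted on; the fingertips stand 199 mm ahead of it and the grasp point (between the pads) lies ctrl.tcp_to_grasp ahead of it (ctrl.tcp_to_grasp is the distance from the TCP to the grasp point, in m); z points along the fingers, y is the line along which they close (so a half turn about z gives the same grasp; the last joint's range is limited). The gripper opens to 94 mm and grips with 3 to 60 N. Pads are 16 mm wide; open, the fingers measure 119 mm over their backs; the gripper's body (75 mm by 177 mm) begins 78 mm behind the grasp point.
Start: joints at [-0.067, 0.3, 1.521, -0, 1.321, -0.067], TCP at [0.55, -0, 0.405] pointing down, gripper open.
Joint ranges: [-3.03, 3.03], [-0.79, 2.21], [0.23, 2.52], [-1.04, 4.18], [0, 3.07], [-2.55, 2.55]. Speed limits (rad/s): [2.22, 2.22, 2.57, 3.14, 3.14, 3.14].

INTERFACE

Orientations are given as [roll, pitch, yaw] about the fixed x, y, z axes, in that order (R = Rz(yaw) Ry(pitch) Rx(roll)).
In Python, from station import ctrl gives the robot as it stands. The module is installed in compiled form; this text tells all that it offers.
- The arm moves only by the shell command python3 -m jog 'ROWS' [OPENING] [FORCE]. ROWS is JSON, a list of rows, each a list of 6 numbers: the shift along the tool's x, y, z in cm, then the turn, a rotation vector about the tool's x, y, z in rad. In form: [[tx, ty, tz, ax, ay, az], ...]. A call has 1 to 8 rows; each row is the pose to reach, as a shift and turn from the pose commanded when the call began, along the tool's axes at that moment; what a row does not reach only later rows make up. A row lasts 1/10 s, in which the tool goes at most 50 mm and 8.59 degrees, less where a joint would pass 70% of its speed; a pose out of reach is approached as far as the arm can. A call with a gripper value outside its range is refused whole. OPENING is the opening in per cent of the stroke, from 0 (shut) to 100 (fully open), set as the call begins (- or left out, the last holds). The fingers move at their own pace and stop on an object; FORCE is the grip in N (left out, the last holds). Time passes only in rows, so rows that repeat a pose let the fingers close. It gives the time, the measured TCP pose, the force, the opening and the grip force at its end, in the units of the state.
- ctrl.get_obs(): the state, without advancing time (a new reading comes with each control period).
- ctrl.camera(name): name is "scene" or "side" or "wrist"; returns a dict with "img" (420x560x3 uint8, blue, green, red), "intrinsics" (3x3 intrinsics, pixels), "k1" (the pictures are not rectified: a ray, as slopes to the right and down, at radius r is drawn at 1 + k1 r^2 times it, then the intrinsics apply), "R" (3x3) and "t" (3): a world point X has camera coordinates R X + t. Camera axes: x right, y down, z forward; pixel columns grow to the right and rows downward; lengths in m; the calibration is good to about 2 mm. A picture is of the moment at which its call begins. There is no depth.
- ctrl.hand_in(): hands the job in; it is judged then, once.
The state is a dict: "time_s": time; "qpos": joint angles; "joint_vel": joint speeds; "tau": joint torques, N m; "ee_pos": TCP position; "eef_rot": TCP orientation; "force": force on the tool from outside, world axes, zero at the start; "moment": the same for the moment, N m; "grip_width": finger opening in m; "grip_force": force on a finger pad.
Only numpy, scipy, OpenCV 4.12 (cv2) and the standard library are available. Lean on these libraries where they do the work, as an engineer would, in place of code of your own. Each camera call takes 0.05 s, during which the arm holds its last target. There are 200 camera calls.

TASK

The glue in the printing block has set, so open the bar clamp that holds it: press the red release button on the blue sliding jaw down and, keeping it down, push the jaw back along its bar, away from the block, until it meets the brass stop collar. Then let the button spring up and move clear. Leave the block lying where it is by the fixed jaw, lift nothing, and do not disturb the other things on the table.

Things in the scene. Friction and masses are not known exactly. Their poses are not given: they have to be found in the camera images.
- clamp: Blue and steel bar clamp screwed flat to the table. Origin: on the table top under the bar's centre line, where the shut sliding jaw stands. y runs level along the bar, from the fixed jaw to the stop collar: the way the jaw opens. x is level, square to the bar; both jaw arms reach to x = -112 mm, the block lies between. z up. Bar: 12 mm wide, top 40 mm up, y = -186 to 186 mm; end foot 46 mm high.
- jaw (a joint): Sliding jaw's way back along the bar (m): 0 shut on the block, growing as it opens (clamp's +y); at most 0.130, less where the stop collar halts it. Carriage 44 mm wide across the bar, 62 long, 47 high; its arm, 38 high, reaches to x = -109 mm. Slides stiffly: 4 N, plus 0.75 N at 50 mm/s. A ratchet blocks opening (play under 1 mm) unless the release button is down.
- release (a joint): How far the red release button is pressed down (m): 0 up, 0.009 fully down. Spring return: 3 N at the first touch to 7.5 N fully down. The ratchet lets go once it is 0.004 or more down and catches again, every 6 mm of jaw travel, when the button comes up.
- button_top (a point): Centre of the top face of the red release button, which rides on the sliding jaw: a flat ribbed thumb pad, 32 x 32 mm (along and across the bar), 62 mm above the table when up and 53 mm when fully down. Nothing overhangs it; straight behind it (clamp's +y) stands the thumb horn.
- horn_face (a point): Point on the front face of the thumb horn, an upright blue lug of the sliding jaw right behind the button, to push against. The face looks to clamp's -y (to the block), is 36 mm wide across the bar, 46 to 92 mm above the table; the point is its middle line, 80 mm up, 17.5 mm towards clamp's +y from the button's centre. The lug is 14 mm thick.
- jaw_back_face (a point): Middle of the rear end face of the sliding jaw's carriage, 30 mm above the table, on the bar's centre line. It is the face that meets the stop collar.
- stop_face (a point): Middle of the front face of the brass stop collar, 30 mm up, on the bar's centre line. The collar is fixed to the bar (36 mm wide, 22 long, 50 high, black thumbscrew head on top up to 68 mm) in a different place each time, 60 to 105 mm behind the shut jaw. When the jaw meets it, this point and jaw_back_face coincide.
- block_mid (a point): Centre of the sheesham printing block lying loose between the jaws, 0.5 mm from each: 80 mm (clamp's x) x 110 mm (along the bar) x 32 mm high, 0.18 to 0.36 kg, a pale glue line across it and a turned handle on top (36 mm thick, top 75 mm above the table, 18 mm from the middle towards the fixed jaw). The point is 16 mm above the table.
- hoop_mid (a point): Bystander: empty oval wooden embroidery hoop lying flat, 137 x 200 mm, 14 mm high; the point is its centre.
- jar_mid (a point): Bystander: blue ceramic jar with a white twist-lock lid, 70 mm across, 99 mm high, standing on the far side of the bar; the point is on its axis, 45 mm up.
- tub1_mid (a point): Bystander: lowest of a stack of three clear round bead tubs, each 68 mm across and 34 mm high; the point is the tub's centre.
- tub2_mid (a point): Bystander: middle tub of the stack; its centre.
- tub3_mid (a point): Bystander: top tub of the stack; its centre. The stack is 102 mm high.
- tweezers_mid (a point): Bystander: chrome tweezers lying flat on the far side of the bar, 121 mm long, 15 mm wide, 5 mm high; the point is their middle.
- caddy_mid (a point): Bystander: stainless caddy, 110 x 200 mm, its hoop handle 169 mm high; the point is its middle, 45 mm up. (Fixed at the table edges, out of the way: a 190 mm high drawer box on the right, thread cones and a spool tray at the back, a lamp far left.)
- spare_block_mid (a point): Bystander: a smaller printing block, 60 x 60 x 32 mm with a turned handle, top 75 mm high; the point is the slab's centre.

How it is judged:
By the outcome, as a careful person would: the job done as asked, in the order asked, and still so for the second after the job is handed in, with the robot touching nothing.
It also fails if it takes over 40 s, if anything falls off the work surface, if the arm or the gripper's body presses on something with over 40 N, if the wrist force passes 120 N, or if a joint passes its speed limit or range.

## Working session

There is one attempt and no reset: what is moved stays moved. The work goes in short steps, Python scripts to look and compute and a shell command to move; the robot and the scene stay as the last step left them, time stands still between calls to the robot, and variables do not carry over. Pictures are saved under pics/ and viewed, at most 10 in all, crops included, and the job is handed in when it is done.

```bash
mkdir -p pics; cat > h.py <<'E'
import numpy as np, cv2, pickle
from station import ctrl
def snap(n,f):
    c=ctrl.camera(n); cv2.imwrite(f'pics/{f}.png',c['img']); pickle.dump(c,open(f'pics/{f}.pkl','wb')); return c
def load(f): return pickle.load(open(f'pics/{f}.pkl','rb'))
def ray(c,u,v):
    K=np.array(c['intrinsics']); d=np.linalg.inv(K)@[u,v,1]; x=d[:2].copy()
    for _ in range(20): x=d[:2]/(1+c['k1']*(x@x))
    R=np.array(c['R']); return -R.T@np.array(c['t']), R.T@np.array([x[0],x[1],1])
def atz(c,u,v,z):
    o,d=ray(c,u,v); return o+d*(z-o[2])/d[2]
def proj(c,X):
    p=np.array(c['R'])@X+c['t']; x=p[:2]/p[2]; x=x*(1+c['k1']*(x@x)); return (np.array(c['intrinsics'])@[x[0],x[1],1])[:2]
E
python3 - <<'E'
from h import *
a=snap('scene','s1')['img'];b=snap('side','d1')['img'];c=snap('wrist','w1')['img']
print(ctrl.get_obs(),ctrl.tcp_to_grasp)
E
```

```text
{'time_s': 0.15, 'qpos': array([-6.65793800e-02,  3.00331658e-01,  1.52138936e+00,  2.37634266e-05,
        1.32072039e+00, -6.65866623e-02]), 'joint_vel': array([-0.00055463, -0.00216443, -0.00246185,  0.00011533,  0.00022829,
        0.00139574]), 'tau': array([-2.50185103e-04, -5.31960297e+01, -3.52822959e+01,  7.07691838e-02,
        2.35654798e-02, -3.66386917e-05]), 'ee_pos': array([5.49983006e-01, 1.11890705e-05, 4.04243862e-01]), 'eef_rot': array([-3.14074731e+00, -7.94422706e-05,  1.57079768e+00]), 'force': array([-0.60424252,  0.00219753, -0.37931665]), 'moment': array([ 0.04191433, -0.02369286,  0.0197489 ]), 'grip_force': 0.0, 'grip_width': 0.09362404610503605} 0.1804
```

View pics/s1.png

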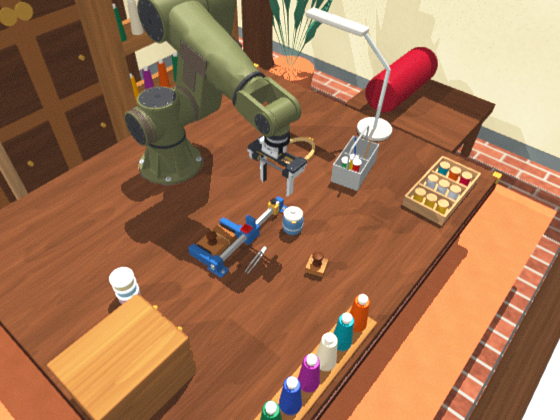

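View pics/w1.png

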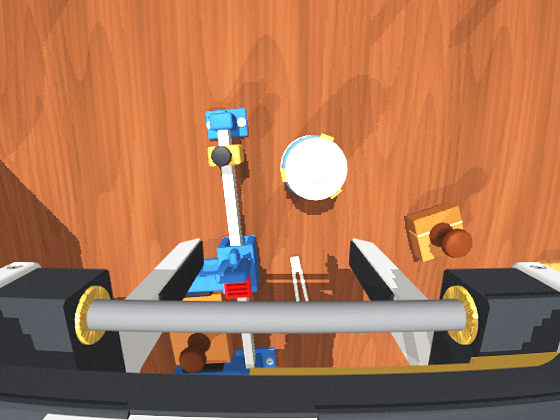

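View pics/d1.png

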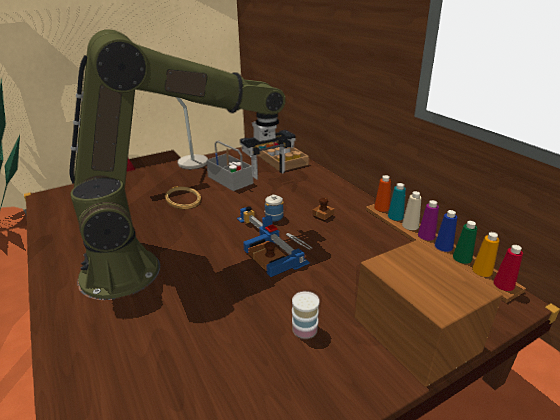

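The wrist view shows the button at about (237,288), the horn and jaw just above it, and the collar at (222,155). The bar runs roughly along world y. I'll enlarge that part.

```bash
python3 - <<'E'
from h import *
c=load('w1')
cv2.imwrite('pics/w1c.png',cv2.resize(c['img'][100:300,170:370],None,fx=3,fy=3,interpolation=cv2.INTER_CUBIC))
c=load('s1')
for n,u,v,z in [('caddy',356,165,.045),('jar',293,220,.045)]: print(n,atz(c,u,v,z))
E
```

```text
caddy [0.59709447 0.42223416 0.045     ]
jar [0.59339112 0.03990141 0.045     ]
```

View pics/w1c.png

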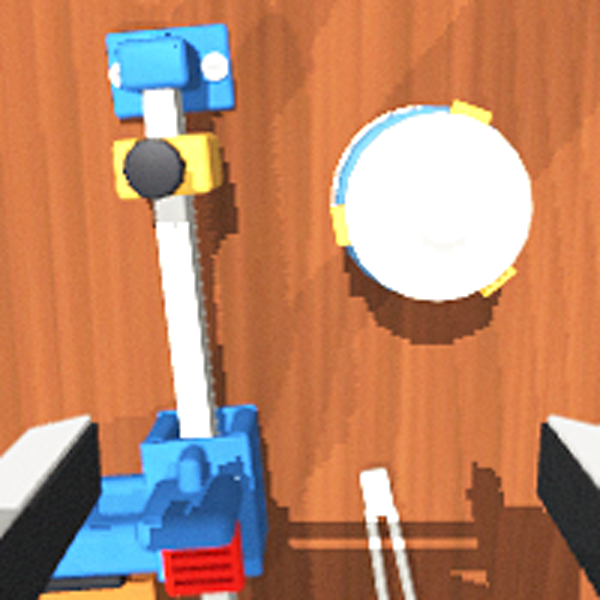

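The crop shows the red pad with corners near (163,548), (243,535), (245,590) and (170,597). The bar centre line runs from (163,95) to (198,435), the collar's front top edge is at about y=195, and the carriage's rear top edge is at about y=440.

```bash
python3 - <<'E'
from h import *
c=load('w1'); f=lambda u,v,z: atz(c,170+u/3-.33,100+v/3-.33,z)
print('cam',ray(c,0,0)[0])
a,b=f(163,95,.04),f(198,435,.04);d=(a-b)/np.linalg.norm(a-b);print(a,b,d,'yaw of bar off world y',np.arctan2(-d[0],d[1]))
for p in [(163,548),(243,535),(245,590),(170,597)]: print(f(*p,.062))
print('collar front',f(168,195,.05),'end foot',f(155,65,.046))
print('jar',f(435,203,.095))
E
```

```text
cam [0.54991448 0.06788745 0.38479594]
[0.49101464 0.0820005  0.04      ] [ 0.50006646 -0.05222892  0.04      ] [-0.06728261  0.99773396  0.        ] yaw of bar off world y 0.06733348182974418
[ 0.48768468 -0.09188747  0.062     ]
[ 0.51956927 -0.08613886  0.062     ]
[ 0.51982334 -0.11021004  0.062     ]
[ 0.48950238 -0.11350428  0.062     ]
collar front [0.49327962 0.04541833 0.05      ] end foot [0.48946643 0.09247155 0.046     ]
jar [0.58702891 0.04582153 0.095     ]
```

```bash
python3 -m jog '[[-4,-1,1,0,0,-0.02],[-8.5,-2,2.5,0,0,-0.04],[-13,-3,4,0,0,-0.067],[-16,-4,5,0,0,-0.067],[-17,-4.4,5.5,0,0,-0.067],[-17,-4.4,5.5,0,0,-0.067]]' 0 20
python3 - <<'E'
from h import *
c=snap('wrist','w2')
cv2.imwrite('pics/w2b.png',cv2.resize(c['img'],(800,600),interpolation=cv2.INTER_CUBIC))
E
```

```text
time_s: 0.75
ee_pos: [0.5057, -0.1707, 0.349]
eef_rot: [-3.14, -0.001, 1.636]
force: [0.2, 0.4, -0.1]
grip_width: 0.0496
grip_force: 0.0
```

View pics/w2b.png

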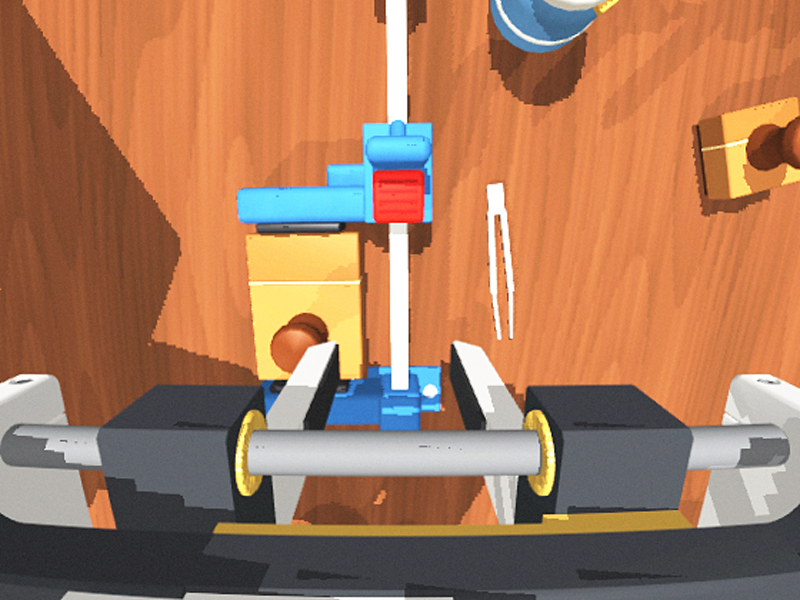

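The button pad spans about (374..424, 170..221) in this 800-px view, with the horn just above it. The bar is vertical in the image, so the yaw is right.

```bash
python3 - <<'E'
from h import *
c=load('w2'); s=.7; f=lambda u,v,z: atz(c,u*s,v*s,z)
P=[f(*p,.062) for p in [(374,170),(423,170),(424,221),(374,221)]]
m=np.mean(P,0); print(P,'btn',m)
a,b=f(397,10,.04),f(400,370,.04);d=(a-b)/np.linalg.norm(a-b); print('bar yaw off y',np.arctan2(-d[0],d[1]))
print('horn top front', f(399,168,.085))
o=ctrl.get_obs(); from scipy.spatial.transform import Rotation as Ro
R=Ro.from_euler('xyz',o['eef_rot']).as_matrix()
tgt=m+d*8.5e-3*1; tip=o['ee_pos']+R@[0,0,.199]; print('tip',tip,o['eef_rot'],o['grip_width'])
print('to btn+8.5 (cm tool)',R.T@(tgt-tip)*100, 'to btn+0', R.T@(m-tip)*100)
E
```

```text
[array([ 0.48725128, -0.08243122,  0.062     ]), array([ 0.51687405, -0.08050259,  0.062     ]), array([ 0.51987775, -0.1108687 ,  0.062     ]), array([ 0.48893321, -0.11288445,  0.062     ])] btn [ 0.50323407 -0.09667174  0.062     ]
bar yaw off y 0.07526632806368665
horn top front [ 0.50219668 -0.08224124  0.085     ]
tip [ 0.50608177 -0.16967583  0.15069444] [-3.14143167e+00 -2.86596167e-04  1.63702521e+00] 0.04560570218469236
to btn+8.5 (cm tool) [8.15067354 0.19274543 8.87174967] to btn+0 [7.30070829 0.20042712 8.87150484]
```

```bash
python3 -m jog '[[3,0.1,0,0,0,-0.009],[6,0.2,1,0,0,-0.009],[7.3,0.2,4,0,0,-0.009],[7.5,0.2,6.5,0,0,-0.009],[7.5,0.2,7.5,0,0,-0.009],[7.5,0.2,7.8,0,0,-0.009],[7.5,0.2,7.8,0,0,-0.009]]' 0 30
python3 - <<'E'
from h import *
c=snap('wrist','w3')
cv2.imwrite('pics/w3c.png',cv2.resize(c['img'][130:350,170:390],None,fx=2.7,fy=2.7,interpolation=cv2.INTER_CUBIC))
o=ctrl.get_obs();print(o['ee_pos'],o['force'],o['grip_width'],o['eef_rot'])
E
```

```text
time_s: 1.5
ee_pos: [0.5034, -0.0948, 0.2724]
eef_rot: [3.141, 0.0, 1.647]
force: [-0.4, -1.0, 0.2]
grip_width: 0.0002
grip_force: 0.0
[ 0.50335965 -0.09504266  0.27269172] [ 0.25289817  0.52681717 -0.0950066 ] 0.00046407493578559265 [3.14021529e+00 4.28537785e-04 1.64672577e+00]
```

View pics/w3c.png

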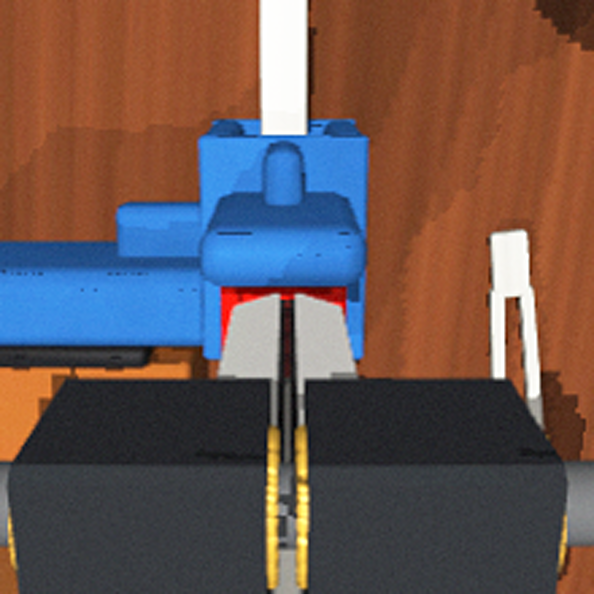

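The closed fingertips sit centred over the red pad, between x=220 and 357 in the crop, just in front of the horn. I'll press now.

```bash
python3 -m jog '[[0,0,0.6,0,0,0],[0,0,1.1,0,0,0],[0,0,1.5,0,0,0],[0,0,1.9,0,0,0],[0,0,1.9,0,0,0],[0,0,1.9,0,0,0]]'
```

```text
time_s: 2.15
ee_pos: [0.5032, -0.0952, 0.253]
eef_rot: [3.141, 0.0, 1.647]
force: [-1.0, 0.3, 7.0]
grip_width: 0.0002
grip_force: 3.4
```

```bash
python3 -m jog '[[0.4,0,0,0,0,0],[0.8,0,0,0,0,0],[1.2,0,0,0,0,0],[1.6,0,0,0,0,0],[2.0,0,0,0,0,0],[2.5,0,0,0,0,0],[3,0,0,0,0,0],[3.5,0,0,0,0,0]]'
python3 -m jog '[[0.5,0,0,0,0,0],[1,0,0,0,0,0],[1.5,0,0,0,0,0],[2,0,0,0,0,0],[2.5,0,0,0,0,0],[3,0,0,0,0,0],[3.5,0,0,0,0,0],[3.5,0,0,0,0,0]]'
python3 - <<'E'
from h import *
c=snap('wrist','w4')
cv2.imwrite('pics/w4c.png',cv2.resize(c['img'][60:350,150:410],None,fx=2,fy=2,interpolation=cv2.INTER_CUBIC))
E
```

```text
time_s: 2.95
ee_pos: [0.5005, -0.0604, 0.2531]
eef_rot: [3.14, 0.001, 1.647]
force: [-0.2, -4.9, 6.5]
grip_width: 0.0003
grip_force: 3.4
time_s: 3.75
ee_pos: [0.4978, -0.0251, 0.2531]
eef_rot: [3.141, 0.001, 1.647]
force: [-0.2, -1.1, 6.1]
grip_width: 0.0003
grip_force: 3.4
```

View pics/w4c.png

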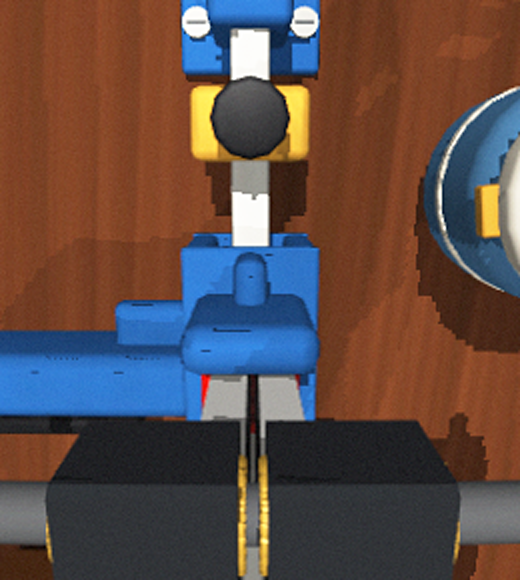

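The jaw is sliding with the button held down, and about 25 mm of bar remains to the collar (collar edge at row 160, carriage rear at about 240).

```bash
python3 -m jog '[[0.4,0,0,0,0,0],[0.8,0,0,0,0,0],[1.2,0,0,0,0,0],[1.5,0,0,0,0,0],[1.8,0,0,0,0,0],[2.0,0,0,0,0,0],[2.2,0,0,0,0,0]]'
python3 -m jog '[[0.15,0,0,0,0,0],[0.3,0,0,0,0,0],[0.4,0,0,0,0,0]]'
```

```text
time_s: 4.5
ee_pos: [0.4962, -0.0036, 0.2531]
eef_rot: [3.14, 0.001, 1.647]
force: [-0.6, -3.7, 7.1]
grip_width: 0.0005
grip_force: 3.4
time_s: 4.8
ee_pos: [0.4959, 0.0004, 0.2531]
eef_rot: [3.14, 0.001, 1.647]
force: [0.0, -4.4, 6.9]
grip_width: 0.0005
grip_force: 3.4
```

```bash
python3 -m jog '[[0.1,0,0,0,0,0],[0.2,0,0,0,0,0],[0.3,0,0,0,0,0]]'
python3 -m jog '[[0.1,0,0,0,0,0],[0.2,0,0,0,0,0]]'
python3 -m jog '[[0.1,0,0,0,0,0],[0.2,0,0,0,0,0]]'
```

```text
time_s: 5.1
ee_pos: [0.4957, 0.0033, 0.2531]
eef_rot: [3.14, 0.001, 1.647]
force: [-0.0, -4.4, 6.4]
grip_width: 0.0002
grip_force: 3.4
time_s: 5.3
ee_pos: [0.4956, 0.0053, 0.2532]
eef_rot: [3.14, 0.001, 1.647]
force: [1.2, -4.5, 7.0]
grip_width: 0.0003
grip_force: 3.4
time_s: 5.5
ee_pos: [0.4955, 0.0073, 0.2532]
eef_rot: [3.14, 0.001, 1.647]
force: [0.7, -4.2, 7.1]
grip_width: 0.001
grip_force: 3.4
```

```bash
python3 -m jog '[[0.1,0,0,0,0,0],[0.2,0,0,0,0,0]]'
python3 - <<'E'
from h import *
c=snap('wrist','w5')
cv2.imwrite('pics/w5c.png',cv2.resize(c['img'][60:350,150:410],None,fx=2,fy=2,interpolation=cv2.INTER_CUBIC))
E
```

```text
time_s: 5.7
ee_pos: [0.4954, 0.0082, 0.2532]
eef_rot: [3.14, 0.004, 1.647]
force: [1.2, -27.1, 6.0]
grip_width: 0.0003
grip_force: 15.1
```

View pics/w5c.png

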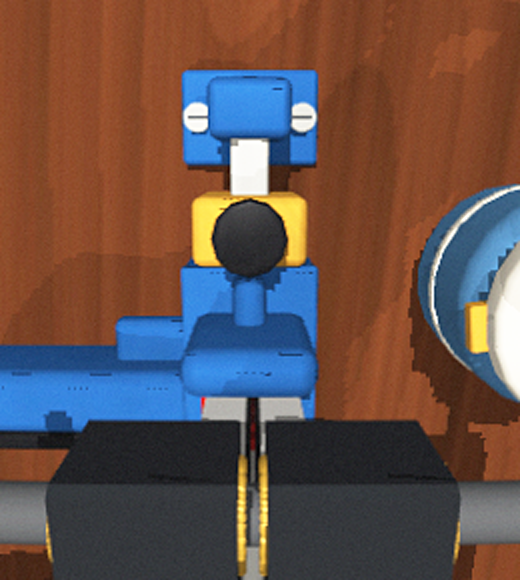

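The force jumped to 27 N and the carriage rear meets the collar at row 265. I'll ease off the push, let the button rise and lift clear.

```bash
python3 -m jog '[[-0.1,0,0,0,0,0],[-0.1,0,-0.4,0,0,0],[-0.1,0,-0.9,0,0,0],[-0.1,0,-1.5,0,0,0],[-0.3,0,-3,0,0,0],[-0.8,0,-6,0,0,0],[-1.5,0,-9,0,0,0],[-2,0,-12,0,0,0]]'
python3 -m jog '[[-2,0,-1,0,0,0],[-5,0,-2,0,0,0],[-7,0,-2.5,0,0,0],[-8,0,-2.5,0,0,0],[-8,0,-2.5,0,0,0]]'
python3 - <<'E'
from h import *
c=snap('wrist','w6')
cv2.imwrite('pics/w6b.png',cv2.resize(c['img'],(800,600),interpolation=cv2.INTER_CUBIC))
E
```

```text
time_s: 6.55
ee_pos: [0.4964, -0.0106, 0.3735]
eef_rot: [-3.141, -0.0, 1.647]
force: [0.6, -0.3, -0.7]
grip_width: 0.0006
grip_force: 0.0
time_s: 7.05
ee_pos: [0.5026, -0.0908, 0.3971]
eef_rot: [-3.141, -0.0, 1.645]
force: [0.9, -0.0, 0.7]
grip_width: 0.0006
grip_force: 0.0
```

View pics/w6b.png

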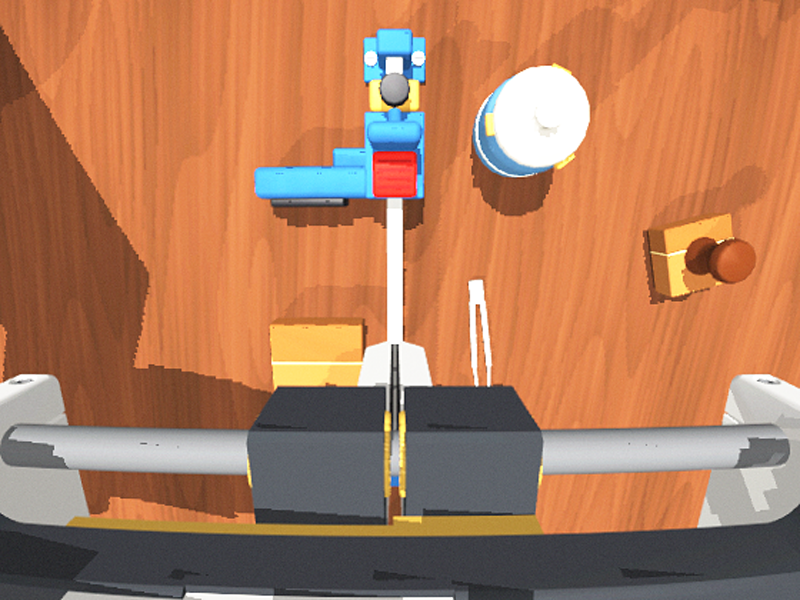

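The block stayed in place, the button is up and the arm is clear. One enlarged look at the jaw and collar contact.

```bash
python3 - <<'E'
from h import *
A=load('w5')['img'][170:220,230:320];B=load('w6')['img'][45:95,230:320]
cv2.imwrite('pics/cmp.png',cv2.resize(np.vstack([A,B]),None,fx=6,fy=6,interpolation=cv2.INTER_NEAREST)[:600])
E
```

```text
(no output)
```

View pics/cmp.png

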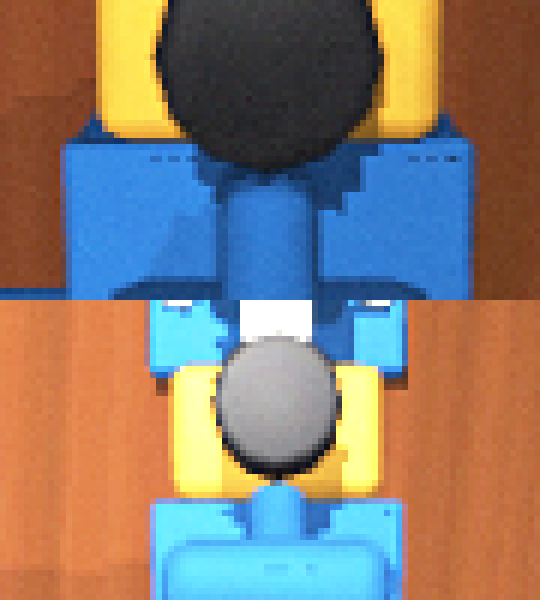

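In both frames the collar and the carriage touch with no gap, so I'm handing the job in.

```bash
python3 -c "
from station import ctrl
print(ctrl.hand_in())"
```

```text
the job is handed in; nothing more can be done
None
```

The clamp is open and the job is handed in: the jaw rests against the brass stop collar, the button is back up, the block stayed by the fixed jaw, the arm is clear, and nothing else in view was disturbed.

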